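# Seat a bearing in a printed plate and close its retainer

## Task

Nudge the ball bearing across the top of the grey printed plate until it drops flat into the round pocket, then push the orange retainer by its post, all the way round to its stop, so that it covers the bearing. Only push with the fingertips: never lift the bearing, and keep it on the plate. Leave the brass spacer, the screwdriver and the filament spool where they are.

Things in the scene. Friction and masses are not known exactly. Their poses are not given: they have to be found in the camera images.
- plate: Grey 3D-printed bearing plate screwed to the bench (it cannot move), 215 (x) x 150 (y) x 22 mm high. Origin: centre of its underside, on the bench; z up. Its flat top is 22 mm above the bench. The only things standing on the top are the bearing, the retainer and the brass spacer.
- pocket (a point): Centre of the round pocket's mouth, level with the plate's top, at plate (35, 0, 22) mm. The pocket is 45 mm across and 13 mm deep with a flat closed floor and a 1.5 mm chamfer round its mouth. Axes as the plate's.
- bearing: Loose steel ball bearing lying flat: a disc 42 mm in diameter, 12 mm thick, about 70 g, with black seals and a dark bore (solid to the touch). Origin: centre of its underside; z is its axis. It starts flat on the plate's top, 45 to 100 mm from the pocket's centre on the plate's -x side of it. Once seated it lies 1 mm below the plate's top with 1.5 mm play all round; its origin is then 13 mm below point pocket.
- retainer (a joint): Angle of the orange retainer about its upright pivot, in rad: 0 = fully open (arm along the plate's +x), growing clockwise seen from above, 1.571 = closed against its stop (arm along the plate's -y, its post over the pocket's centre). Stiff hinge: it takes about 0.6 N at the post to turn and stays where it is left. Starts open, between 0 and 0.5.
- retainer_pivot (a point): Pivot axis of the retainer at the plate's top, at plate (35, 58, 22) mm. A boss 20 mm in diameter stands 12 mm (15 with its screw) above the plate here. The retainer's arm is 16 mm wide and lies 3.5 to 9.5 mm above the plate's top, so it passes over a seated bearing but not over one that stands proud.
- retainer_post (a point): Centre of the top of the retainer's upright round push post: 12 mm in diameter, 56 mm from the pivot axis at the arm's end (rounded, 16 mm wide). The post rises from 9.5 mm to 37.5 mm above the plate's top.
- spacer: Bystander: upright brass tube, 14 mm in diameter, 25 mm high, loose on the plate's top near the edge on the plate's -y side, 50 mm or more from the pocket's centre. Origin: centre of its underside.
- screwdriver: Bystander: screwdriver with a red handle, 170 mm long, loose on the bench beside the plate. Origin: centre of its underside; x runs along it to the tip.
- spool: Bystander: black-flanged spool of blue filament lying flat on the bench, 170 mm in diameter, 50 mm high, 0.7 kg. Origin: centre of its underside.

How it is judged:
On the way, in this order (a step that is already met when the one before it is completed fails the run):
1. the bearing lies flat in the pocket while the retainer is still open (horizontal distance between bearing and pocket below 0.004 m and z of bearing in the frame of pocket below -0.011 m and angle between bearing's own z axis and vertical below 0.06 rad and value of joint retainer below 1 rad), for 0.2 s.
2. the retainer is swung to its stop over the bearing (horizontal distance between bearing and pocket below 0.004 m and z of bearing in the frame of pocket below -0.011 m and angle between bearing's own z axis and vertical below 0.06 rad and value of joint retainer above 1.47 rad), for 0.2 s.
At the end, for the whole second after the job is handed in: The bearing lies at rest in the pocket (centre within 4 mm, underside at least 11 mm below the plate's top, tilted less than 0.06 rad) and the retainer stands over it within 0.1 rad of its stop (all of step 2 and linear speed of bearing below 0.01 m/s); the robot touches nothing.
It fails at once if the bearing is lifted (its underside more than 8 mm above the plate's top) (z of bearing in the frame of pocket above 0.008 m).
It fails at once if the bearing leaves the plate (z of bearing in the frame of pocket below -0.018 m).
It fails at once if the standing brass spacer is moved by more than 15 mm (distance of spacer from where it was at the start of the episode above 0.015 m).
It fails at once if the screwdriver is moved by more than 15 mm (distance of screwdriver from where it was at the start of the episode above 0.015 m).
It fails at once if the filament spool is moved by more than 15 mm (distance of spool from where it was at the start of the episode above 0.015 m).
It also fails if it takes over 45 s, if anything falls off the work surface, if the arm or the gripper's body presses on something with over 40 N, if the wrist force passes 120 N, or if a joint passes its speed limit or range.

## Robot

A 6-joint arm with a two-finger parallel gripper is mounted at the origin on the work surface. World frame = base frame: x ahead of the robot, y to its left, z up, the work surface at z = 0. Lengths are in m, angles in rad, forces in N, time in s.
With the tool pointing down it reaches from about 0.35 to 0.85 m from the base axis. Payload 8.1 kg.
Tool frame: the origin (TCP) lies midway between the tips of the shut fingers; the grasp point (between the pads) lies grip_point_offset behind it (grip_point_offset is the distance from the TCP to the grasp point, in m); z points along the fingers, y is the line along which they close (so a half turn about z gives the same grasp; the last joint's range is limited). The gripper opens to 85 mm and grips with 20 to 120 N. Pads are 22 mm wide; open, the fingers measure 114 mm over their backs; the gripper's body (76 mm by 85 mm) begins 54 mm behind the grasp point. The pads swing forward as they close: fully open they stand 13 mm farther back than shut.
Start: joints at [1.116, 0.13, 1.488, -0, 1.523, -0.085], TCP at [0.217, 0.559, 0.231] pointing down, gripper open.
Joint ranges: [-2.96, 2.96], [-0.89, 2.26], [0.02, 2.5], [-1.34, 4.48], [0, 2.73], [-2.66, 2.66]. Speed limits (rad/s): [2.39, 2.39, 2.79, 3.14, 3.14, 3.14].

## Interface

Orientations are given as a rotation vector (axis times angle).
In Python, from bench import * gives the robot as it stands.
- The arm moves only by the tool jog_arm, never from a script. Its argument "commands" is a list of rows, each a list of 6 numbers: the shift along the tool's x, y, z in mm, then the turn, a rotation vector about the tool's x, y, z in degrees. In form: [[dx, dy, dz, rx, ry, rz], ...]. A call has exactly 5 rows; each row shifts and turns the commanded pose from where the row before left it, along the tool's axes as they then stand; what a row does not reach is not made up. A row lasts 1/10 s, in which the tool goes at most 50 mm and 8.59 degrees, less where a joint would pass 70% of its speed; a pose out of reach is approached as far as the arm can. A call with a gripper value outside its range is refused whole. "gripper" is the closure, from 0 (fully open) to 1 (shut), set as the call begins (left out, the last holds). The fingers move at their own pace and stop on an object; "newtons" is the grip in N (left out, the last holds). Time passes only in rows, so rows that do not move let the fingers close, or fill a call up. It gives the time, the measured TCP pose, the force, the opening and the grip force at its end, in the units of the state.
- observe(): the state, without advancing time (a new reading comes with each control period).
- snapshot(name): name is "side" or "top" or "wrist"; returns a dict with "color" (480x640x3 uint8, blue, green, red), "fovy" (degrees; the focal length in pixels is half the picture's height over the tangent of half this angle, whatever the lens; pixels are square), "cx", "cy" (the principal point, pixels), "k1" (the pictures are not rectified: a ray, as slopes to the right and down, at radius r is drawn at 1 + k1 r^2 times it, then the intrinsics apply), "extrinsics" (4x4, takes a point from camera to world coordinates). Camera axes: x right, y up, looking along -z (the intrinsics and any distortion apply to the point x, -y, -z); pixel columns grow to the right and rows downward; lengths in m; the calibration is good to about 2 mm. A picture is of the moment at which its call begins. There is no depth.
- job_done(): hands the job in; it is judged then, once.
The state is a dict: "time_s": time; "joint_pos": joint angles; "joint_vel": joint speeds; "joint_torque": joint torques, N m; "tcp_pos": TCP position; "tool_rot": TCP orientation; "wrist_force": force on the tool from outside, world axes, zero at the start; "torque": the same for the moment, N m; "opening": finger opening in m; "grip_force": force on a finger pad.
Only numpy, scipy, OpenCV 4.12 (cv2) and the standard library are available. Lean on these libraries where they do the work, as an engineer would, in place of code of your own. Each camera call takes 0.05 s, during which the arm holds its last target. There are 200 camera calls.

## Working session

There is one attempt and no reset: what is moved stays moved. The work goes in short steps, Python scripts to look and compute and a tool call to move; the robot and the scene stay as the last step left them, time stands still between calls to the robot, and variables do not carry over. Pictures are saved under pics/ and viewed, at most 10 in all, crops included, and the job is handed in when it is done.

Besides the shell and the picture viewer there is one more tool, called after "Call:" by a JSON object that holds its "fn" and its "kwargs". jog_arm: Moves the arm, as the interface text tells. Its arguments: {"type":"object","properties":{"commands":{"type":"array","items":{"type":"array","items":{"type":"number"}}},"gripper":{"type":"number"},"newtons":{"type":"number"}},"required":["commands"]}

```bash
mkdir -p pics; python3 - <<'E'
from bench import *
import cv2,numpy as np,pickle
d={n:snapshot(n) for n in("top","side")}
pickle.dump(d,open("s0.pkl","wb"))
for n in d:
    cv2.imwrite(f"pics/{n}0.png",d[n]["color"]); print(n,{k:v for k,v in d[n].items() if k!="color"})
s=observe();print(s["tcp_pos"],s["tool_rot"],s["time_s"],s["opening"],s["wrist_force"])
E
```

```text
top {'fovy': 54.88757802224694, 'cx': 320.3356640067317, 'cy': 246.06677192367314, 'k1': -0.061374032360306564, 'extrinsics': array([[ 0.02351322,  0.98246607, -0.18495281,  0.4039097 ],
       [-0.99938086,  0.02794289,  0.02137992, -0.10232281],
       [ 0.02617317,  0.18433558,  0.98251481,  0.92685211],
       [ 0.        ,  0.        ,  0.        ,  1.        ]])}
side {'fovy': 55.41128520536326, 'cx': 318.09555519649194, 'cy': 240.43973140491136, 'k1': -0.01282822743037334, 'extrinsics': array([[-0.69724496,  0.55253249, -0.45668076,  0.14632984],
       [-0.71675092, -0.54700958,  0.43249119,  0.2886562 ],
       [-0.01084331,  0.62887866,  0.77742784,  0.76430794],
       [ 0.        ,  0.        ,  0.        ,  1.        ]])}
[0.21662268 0.55898503 0.23030961] [-5.77548048e-01 -3.08758967e+00  2.60500311e-03] 0.1 0.08541380020454223 [ 0.5069936  -0.02181183 -0.79947936]
```

View pics/top0.png

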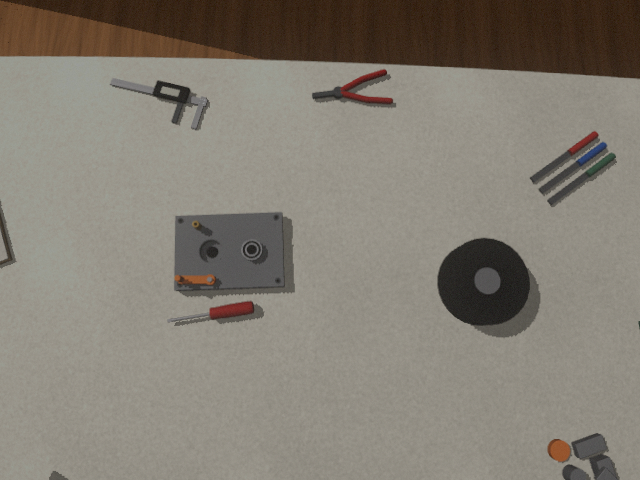

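View pics/side0.png

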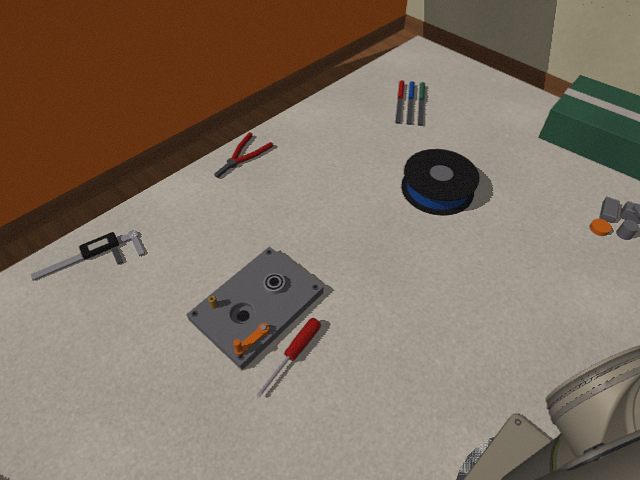

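The top view shows the plate at about (230,252), its +x towards image left. The pocket is at (211,251), the bearing at (252,250), the spacer at (196,224), the retainer pivot at about (212,280), the post at about (179,278) and the screwdriver just below the plate. The side view agrees, with the bearing at (274,282), the pocket at (242,315) and the post at (238,345).

```bash
cat > h.py <<'E'
import cv2,numpy as np
def cam(d):
    f=240/np.tan(np.radians(d["fovy"]/2))
    return f,d["extrinsics"]
def ray(d,uv):
    f,E=cam(d); q=np.array([(uv[0]-d["cx"])/f,(uv[1]-d["cy"])/f]); p=q.copy()
    for _ in range(20): p=q/(1+d["k1"]*(p@p))
    return E[:3,3],E[:3,:3]@np.array([p[0],-p[1],-1])
def onz(d,uv,z):
    o,v=ray(d,uv); return o+v*(z-o[2])/v[2]
def proj(d,P):
    f,E=cam(d); c=E[:3,:3].T@(np.asarray(P)-E[:3,3]); p=np.array([c[0],-c[1]])/-c[2]
    p=p*(1+d["k1"]*(p@p)); return np.array([d["cx"]+f*p[0],d["cy"]+f*p[1]])
E
python3 - <<'E'
import pickle
from h import *
np.set_printoptions(precision=4,suppress=True)
D=pickle.load(open("s0.pkl","rb"));t=D["top"];s=D["side"]
big=[]
for n,(x0,y0,x1,y1),k in(("top",(160,200,300,325),5.5),("side",(175,235,340,405),4.7)):
    c=D[n]["color"][y0:y1,x0:x1]; hsv=cv2.cvtColor(c,cv2.COLOR_BGR2HSV)
    om=cv2.inRange(hsv,(3,150,60),(18,255,255))
    g=cv2.resize(c,None,fx=3.5,fy=3.5,interpolation=cv2.INTER_CUBIC); big.append(cv2.copyMakeBorder(g,0,0,0,0,0))
    print(n,"plate px",c[45 if n=="top" else 60,60])
cv2.imwrite("pics/c_top.png",big[0]);cv2.imwrite("pics/c_side.png",big[1])
# plate top outline in top view
for n,(x0,y0,x1,y1) in(("top",(160,200,300,300)),("side",(175,235,340,375))):
    c=D[n]["color"][y0:y1,x0:x1].astype(int); hsv=cv2.cvtColor(c.astype(np.uint8),cv2.COLOR_BGR2HSV)
    m=((hsv[...,2]<125)&(c[...,0]>=c[...,2]-2)&(hsv[...,2]>60)).astype(np.uint8)
    m=cv2.morphologyEx(m,cv2.MORPH_OPEN,np.ones((3,3)))
    ct=max(cv2.findContours(m,0,1)[0],key=cv2.contourArea)
    h=cv2.convexHull(ct); q=cv2.approxPolyDP(h,6,True)[:,0]+[x0,y0]
    print(n,cv2.contourArea(h)); 
    for p in q: print(p,onz(D[n],p,.022)[:2])
E
```

```text
top plate px [84 86 88]
side plate px [90 90 92]
top 833.5
[245 258] [0.546  0.0264]
[238 277] [0.5079 0.0382]
[206 269] [0.5219 0.102 ]
[225 249] [0.5629 0.0671]
side 7817.5
[273 250] [ 0.6295 -0.0407]
[321 288] [ 0.4939 -0.0461]
[237 365] [0.4832 0.1665]
[188 313] [0.6282 0.1688]
```

View pics/c_top.png

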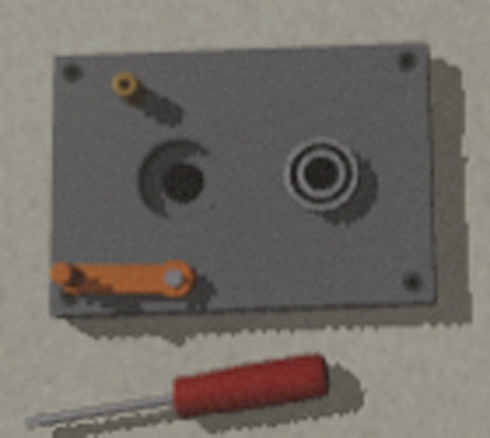

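View pics/c_side.png

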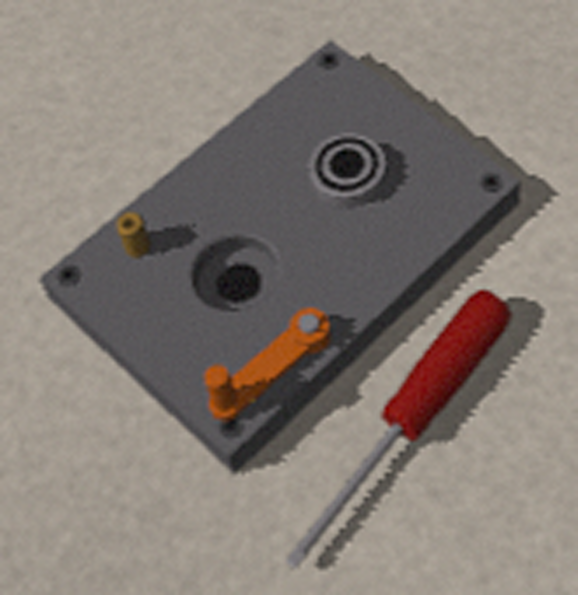

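The crops (3.5x) show these points. Top crop: plate corners (54,57), (428,44) and (434,303), bearing (321,174), pocket (177,178), pivot screw (174,279), post top (63,270), spacer (124,84). Side crop: corners (330,42), (43,280), (233,462) and (520,185), bearing (348,163), pocket (234,272), post top (217,373), pivot screw (308,323), spacer (130,221).

```bash
python3 - <<'E'
import pickle
from h import *
np.set_printoptions(precision=4,suppress=True)
D=pickle.load(open("s0.pkl","rb"))
off={"top":(160,200),"side":(175,235)}
P={"top":dict(c1=(54,57,22),c2=(428,44,22),c3=(434,303,22),bear=(321,174,34),pock=(177,178,22),piv=(174,279,37),post=(63,270,59.5),spc=(124,84,47)),
"side":dict(c1=(43,280,22),c2=(330,42,22),c3=(520,185,22),c4=(233,462,22),bear=(348,163,34),pock=(234,272,22),piv=(308,323,37),post=(217,373,59.5),spc=(130,221,47))}
W={}
for n in P:
    for k,(a,b,z) in P[n].items():
        uv=np.array([(a+.5)/3.5-.5+off[n][0],(b+.5)/3.5-.5+off[n][1]])
        W[n,k]=onz(D[n],uv,z/1e3)[:2]; print(n,k,W[n,k])
L=dict(c1=(107.5,-75),c2=(-107.5,-75),c3=(-107.5,75),c4=(107.5,75),pock=(35,0),piv=(35,58))
for sel in(("top",),("side",),("top","side")):
    A=[];B=[]
    for (n,k),w in W.items():
        if n in sel and k in L: A.append(np.array(L[k])/1e3);B.append(w)
    A=np.array(A);B=np.array(B);a=A-A.mean(0);b=B-B.mean(0)
    th=np.arctan2((a[:,0]*b[:,1]-a[:,1]*b[:,0]).sum(),(a*b).sum())
    R=np.array([[np.cos(th),-np.sin(th)],[np.sin(th),np.cos(th)]]);t=B.mean(0)-R@A.mean(0)
    print(sel,np.degrees(th),t,"pocket",R@[.035,0]+t,"piv",R@[.035,.058]+t,"res mm",np.abs(B-(A@R.T+t)).max()*1e3)
    for k in("bear","post","spc"): print(k,*[1e3*R.T@(W[n,k]-t) for n in sel])
E
```

```text
top c1 [0.6276 0.1719]
top c2 [ 0.6415 -0.0429]
top c3 [ 0.4922 -0.052 ]
top bear [0.5616 0.0132]
top pock [0.5591 0.0962]
top piv [0.5    0.0908]
top post [0.5007 0.1461]
top spc [0.6071 0.1239]
side c1 [0.6267 0.1722]
side c2 [ 0.6422 -0.0405]
side c3 [ 0.4918 -0.0499]
side c4 [0.4757 0.1632]
side bear [0.5626 0.0127]
side pock [0.5593 0.0967]
side piv [0.5011 0.0921]
side post [0.5002 0.1469]
side spc [0.608  0.1232]
('top',) 93.61651399108516 [0.5602 0.0601] pocket [0.558 0.095] piv [0.5001 0.0913] res mm 1.2006313077246866
bear [-46.8722   1.6047]
post [89.5943 53.9787]
spc [ 60.7482 -50.78  ]
('side',) 93.90622489466533 [0.5599 0.0613] pocket [0.5575 0.0962] piv [0.4997 0.0923] res mm 2.0177039033847377
bear [-48.7399   0.5961]
post [89.4524 53.6879]
spc [ 58.4869 -52.2445]
('top', 'side') 93.7651829182882 [0.56   0.0607] pocket [0.5577 0.0957] piv [0.4999 0.0919] res mm 2.395135784429292
bear [-47.5447   1.5682] [-48.146   0.563]
post [89.0572 53.5879] [89.9152 53.9948]
spc [ 59.9394 -51.0956] [ 59.2105 -52.0135]
```

Call:
{"fn": "jog_arm", "kwargs": {"commands": [[-20,-15,0,0,0,0],[-36,-28,0,0,0,0],[-36,-28,0,0,0,0],[-36,-28,0,0,0,0],[-36,-28,0,0,0,0]], "gripper": 0.7, "newtons": 20}}

```text
time_s: 0.6
tcp_pos: [0.3242, 0.3801, 0.2308]
tool_rot: [-0.577, -3.088, 0.001]
wrist_force: [1.2, 0.8, -0.3]
opening: 0.0256
grip_force: 0.0
```

Call:
{"fn": "jog_arm", "kwargs": {"commands": [[-36,-28,0,0,0,0],[-36,-28,0,0,0,0],[-36,-28,0,0,0,0],[-36,-28,0,0,0,0],[-36,-28,0,0,0,0]]}}

```text
time_s: 1.1
tcp_pos: [0.4415, 0.1844, 0.2311]
tool_rot: [-0.577, -3.088, 0.0]
wrist_force: [0.5, 0.4, -0.5]
opening: 0.0256
grip_force: 0.0
```

Call:
{"fn": "jog_arm", "kwargs": {"commands": [[-36,-28,0,0,0,0],[-36,-28,0,0,0,0],[-36,-28,0,0,0,0],[-36,-28,0,0,0,0],[-36,-28,0,0,0,0]]}}

```text
time_s: 1.6
tcp_pos: [0.5587, -0.0112, 0.2309]
tool_rot: [-0.578, -3.087, -0.0]
wrist_force: [1.0, -0.2, 0.5]
opening: 0.0256
grip_force: 0.0
```

Call:
{"fn": "jog_arm", "kwargs": {"commands": [[0,0,0,0,0,8],[0,0,0,0,0,8],[0,0,0,0,0,8],[0,0,0,0,0,8],[0,0,0,0,0,8]]}}

```text
time_s: 2.1
tcp_pos: [0.558, -0.0095, 0.2307]
tool_rot: [-1.606, -2.699, 0.001]
wrist_force: [0.2, -0.9, 0.1]
opening: 0.0259
grip_force: 0.0
```

Call:
{"fn": "jog_arm", "kwargs": {"commands": [[0,0,0,0,0,8],[0,0,0,0,0,8],[0,0,0,0,0,8],[0,0,0,0,0,1],[0,0,0,0,0,0]]}}

```text
time_s: 2.6
tcp_pos: [0.5581, -0.0094, 0.2309]
tool_rot: [-2.142, -2.297, 0.001]
wrist_force: [0.3, 0.4, 0.3]
opening: 0.0257
grip_force: 0.0
```

```bash
cat >> h.py <<'E'
from scipy.spatial.transform import Rotation as Ro
TH=np.radians(93.77); PR=np.array([[np.cos(TH),-np.sin(TH)],[np.sin(TH),np.cos(TH)]]); PT=np.array([.5600,.0607])
def toplate(w): return 1e3*PR.T@(np.asarray(w)[:2]-PT)
def toworld(p): return PR@(np.array(p)/1e3)+PT
def rep(s,goal=None,z=None):
    R=Ro.from_rotvec(s["tool_rot"]).as_matrix(); p=s["tcp_pos"]
    print("t",s["time_s"],"tcp plate",toplate(p).round(1),"z",(p[2]*1e3).round(1),"toolx yaw-plate",(np.degrees(np.arctan2(R[1,0],R[0,0])-TH)).round(2),"tilt",R[:,2].round(3),"open",s["opening"],"F",np.round(s["wrist_force"],2))
    if goal is not None:
        g=np.append(toworld(goal),z/1e3); print("tool shift mm",(1e3*R.T@(g-p)).round(1))
E
python3 - <<'E'
from bench import *
from h import *
rep(observe(),(-91,0),25)
cv2.imwrite("pics/w1.png",snapshot("wrist")["color"])
E
```

```text
t 2.6 tcp plate [-69.8   6.5] z 230.9 toolx yaw-plate 0.22 tilt [-0.001  0.    -1.   ] open 0.025667196779271133 F [0.25 0.43 0.35]
tool shift mm [-21.2   6.5 205.9]
```

Call:
{"fn": "jog_arm", "kwargs": {"commands": [[-21,7,40,0,0,0],[0,0,45,0,0,0],[0,0,45,0,0,0],[0,0,40,0,0,0],[0,0,20,0,0,0]]}}

```text
time_s: 3.15
tcp_pos: [0.5636, -0.0296, 0.0366]
tool_rot: [-2.139, -2.294, 0.006]
wrist_force: [0.1, -0.1, -0.7]
opening: 0.0255
grip_force: 0.0
```

Call:
{"fn": "jog_arm", "kwargs": {"commands": [[0,0,8,0,0,0],[0,0,4,0,0,0],[0,0,2,0,0,0],[0,0,1,0,0,0],[0,0,0,0,0,0]]}}

```text
time_s: 3.65
tcp_pos: [0.5678, -0.03, 0.0277]
tool_rot: [2.145, 2.293, 0.002]
wrist_force: [0.3, -0.1, -0.3]
opening: 0.0254
grip_force: 0.0
```

```bash
python3 - <<'E'
from bench import *
from h import *
rep(observe(),(4,0),25)
a=snapshot("top")["color"][180:310,150:310]; b=snapshot("side")["color"][200:380,170:350]
a=cv2.resize(a,(492,400),interpolation=3);b=cv2.resize(b,(300,300),interpolation=3)
o=np.zeros((400,792,3),np.uint8);o[:,:492]=a;o[:300,492:]=b
cv2.imwrite("pics/p2.png",o)
E
```

```text
t 3.65 tcp plate [-91.   -1.8] z 27.7 toolx yaw-plate 0.06 tilt [ 0.002 -0.    -1.   ] open 0.025356309169411995 F [ 0.25 -0.09 -0.29]
tool shift mm [95.  -1.7  2.6]
```

View pics/p2.png

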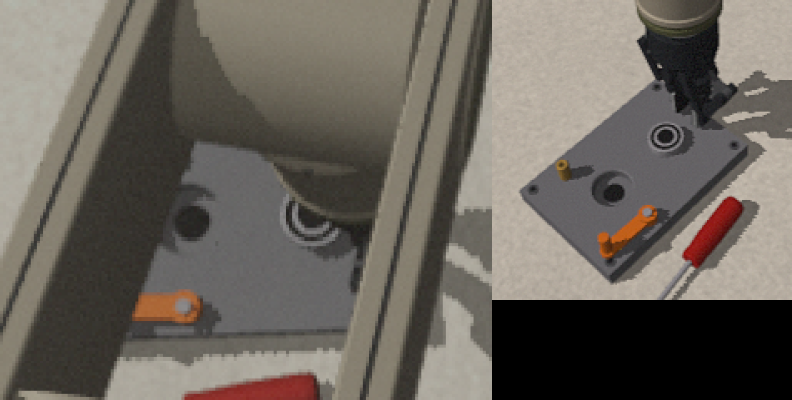

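The fingers stand just behind the bearing in side view, with the tips straddling its centre line; the pocket and retainer are clear. I'll lower the tips by 2 mm and push.

Call:
{"fn": "jog_arm", "kwargs": {"commands": [[0,-2,2,0,0,0],[3,0,0,0,0,0],[4,0,0,0,0,0],[4,0,0,0,0,0],[5,0,0,0,0,0]]}}

```text
time_s: 4.25
tcp_pos: [0.5636, -0.0137, 0.0243]
tool_rot: [2.146, 2.294, 0.0]
wrist_force: [-0.3, -0.8, -0.0]
opening: 0.0254
grip_force: 0.3
```

Call:
{"fn": "jog_arm", "kwargs": {"commands": [[5,0,0,0,0,0],[6,0,0,0,0,0],[6,0,0,0,0,0],[6,0,0,0,0,0],[5,0,0,0,0,0]]}}

```text
time_s: 4.75
tcp_pos: [0.5617, 0.0145, 0.0243]
tool_rot: [-2.146, -2.294, -0.0]
wrist_force: [0.9, -0.9, -0.3]
opening: 0.0259
grip_force: 0.2
```

```bash
python3 - <<'E'
from bench import *
from h import *
rep(observe(),(4,0),25)
b=snapshot("side");import pickle;pickle.dump(b,open("s1.pkl","wb"))
c=b["color"][230:380,180:340]
cv2.imwrite("pics/p3.png",cv2.resize(c,(640,600),interpolation=3))
E
```

```text
t 4.75 tcp plate [-46.2   1.3] z 24.3 toolx yaw-plate 0.06 tilt [ 0.  0. -1.] open 0.025907999399861548 F [ 0.86 -0.92 -0.29]
tool shift mm [50.2  1.4 -0.7]
```

View pics/p3.png

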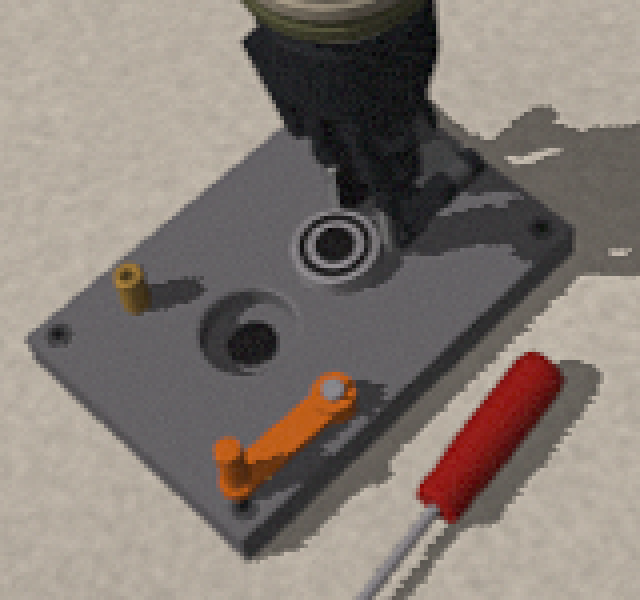

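The side view shows the bearing cradled between the fingertips, flat, centred at crop (334,244). The pocket is at about (249,333).

```bash
python3 - <<'E'
import pickle
from h import *
b=pickle.load(open("s1.pkl","rb"))
f=lambda u,v:((u+.5)/4-.5+180,(v+.5)/4-.5+230)
print("bearing",toplate(onz(b,f(334,244),.034)),"pocket",toplate(onz(b,f(249,333),.022)))
E
```

```text
bearing [-19.32987566   0.29578732] pocket [36.26437967 -0.34554494]
```

Call:
{"fn": "jog_arm", "kwargs": {"commands": [[5,0.5,0,0,0,0],[7,0.5,0,0,0,0],[8,0,0,0,0,0],[8,0,0,0,0,0],[6,0,0,0,0,0]]}}

```text
time_s: 5.3
tcp_pos: [0.5604, 0.0487, 0.0243]
tool_rot: [-2.146, -2.294, -0.0]
wrist_force: [0.4, -0.1, 0.5]
opening: 0.0255
grip_force: 0.2
```

Call:
{"fn": "jog_arm", "kwargs": {"commands": [[4,0,0,0,0,0],[3,0,0,0,0,0],[3,0,0,0,0,0],[3,0,0,0,0,0],[2,0,0,0,0,0]]}}

```text
time_s: 5.8
tcp_pos: [0.5596, 0.063, 0.0244]
tool_rot: [2.146, 2.294, 0.0]
wrist_force: [0.6, -0.1, -0.2]
opening: 0.026
grip_force: 0.0
```

Call:
{"fn": "jog_arm", "kwargs": {"commands": [[2,0,0,0,0,0],[2,0,0,0,0,0],[1,0,0,0,0,0],[0,0,0,0,0,0],[0,0,0,0,0,0]]}}

```text
time_s: 6.3
tcp_pos: [0.5591, 0.0678, 0.0243]
tool_rot: [-2.146, -2.294, 0.0]
wrist_force: [-0.7, -0.2, -0.9]
opening: 0.0255
grip_force: 0.0
```

```bash
python3 - <<'E'
from bench import *
from h import *
rep(observe(),(7,0),25)
b=snapshot("side");import pickle;pickle.dump(b,open("s2.pkl","wb"))
c=b["color"][230:380,180:340]
cv2.imwrite("pics/p4.png",cv2.resize(c,(640,600),interpolation=3))
E
```

```text
t 6.3 tcp plate [7.1 0.4] z 24.3 toolx yaw-plate 0.04 tilt [-0. -0. -1.] open 0.025453953617151262 F [-0.67 -0.16 -0.9 ]
tool shift mm [-0.1  0.4 -0.7]
```

View pics/p4.png

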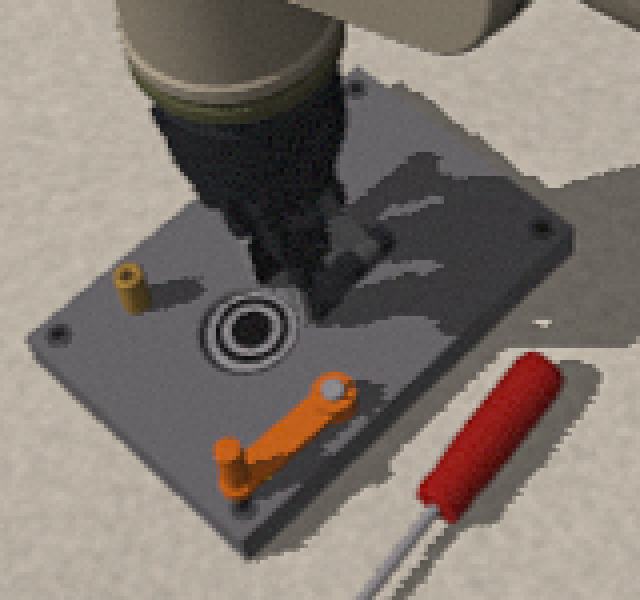

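The bearing shows in the pocket at crop (251,328), concentric with the rim. I'll back off and check the seating with an unobstructed measurement.

Call:
{"fn": "jog_arm", "kwargs": {"commands": [[-4,0,0,0,0,0],[-8,0,0,0,0,0],[-10,0,-20,0,0,0],[-20,0,-40,0,0,0],[-20,0,-20,0,0,0]], "gripper": 0.91}}

```text
time_s: 6.85
tcp_pos: [0.5646, 0.0048, 0.1073]
tool_rot: [2.144, 2.293, 0.003]
wrist_force: [0.5, -1.4, 1.2]
opening: 0.0078
grip_force: 0.0
```

```bash
python3 - <<'E'
from bench import *
from h import *
s=observe();rep(s,(93,82),100);print(s["joint_pos"])
b=snapshot("side")
c=cv2.resize(b["color"][295:330,222:262],(800,700),interpolation=3)
g=cv2.cvtColor(c,cv2.COLOR_BGR2GRAY)
c2=cv2.resize(b["color"][285:365,215:295],(600,600),interpolation=3)
cv2.imwrite("pics/p5.png",c2)
# ring of bright metal
m=(cv2.cvtColor(b["color"],cv2.COLOR_BGR2GRAY)[290:335,220:265]>112).astype(np.uint8)
ys,xs=np.nonzero(m);print(len(xs))
if len(xs)>5:
    e=cv2.fitEllipse(cv2.convexHull(np.c_[xs,ys].astype(np.float32)));print(e)
    uv=(e[0][0]+220,e[0][1]+290);print("z21",toplate(onz(b,uv,.021)),"z27",toplate(onz(b,uv,.027)))
for z in (.021,.034):
    q=np.array([proj(b,np.append(toworld((35+21*np.cos(a),21*np.sin(a))),z)) for a in np.linspace(0,6.28,40)],np.float32)
    print(z,cv2.fitEllipse(q-[220,290]))
E
```

```text
t 6.85 tcp plate [-56.1  -0.9] z 107.3 toolx yaw-plate 0.07 tilt [ 0.003 -0.    -1.   ] open 0.007762621107796346 F [ 0.53 -1.36  1.2 ]
tool shift mm [149.2 -82.7   7. ]
[-8.22492824e-02  1.25800139e-01  1.72504126e+00 -1.75565389e-04
  1.28763164e+00 -1.49148539e-01]
174
((28.49637794494629, 28.91242027282715), (23.790618896484375, 38.754573822021484), 133.97955322265625)
z21 [36.37621737 17.72610714] z27 [38.13822815 20.79396435]Traceback (most recent call last):
  File "<stdin>", line 17, in <module>
cv2.error: OpenCV(4.12.0) /io/opencv/modules/imgproc/src/shapedescr.cpp:356: error: (-215:Assertion failed) n >= 0 && (depth == CV_32F || depth == CV_32S) in function 'fitEllipseNoDirect'
```

View pics/p5.png

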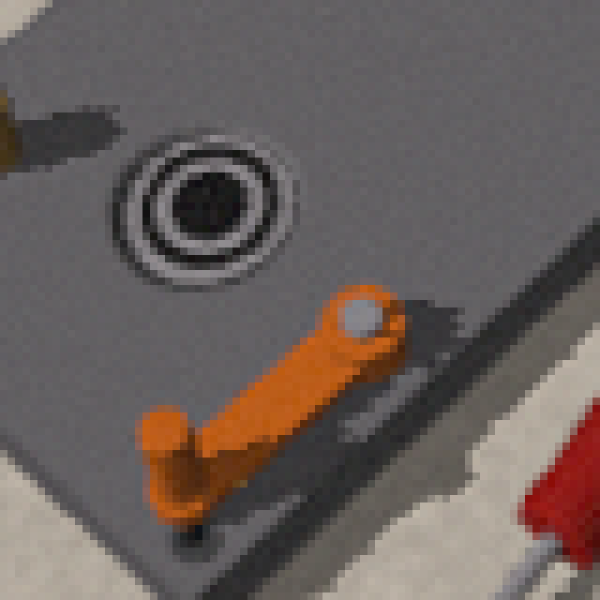

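The crop shows the bearing sitting flush in the pocket at (207,205): it casts no shadow and the chamfer shows all round. The post top is at (167,430), retainer still open. Next I'll go round behind the post.

Call:
{"fn": "jog_arm", "kwargs": {"commands": [[19,-11,0,0,0,0],[37,-20,0,0,0,0],[37,-20,0,0,0,0],[37,-20,0,0,0,0],[19,-11,0,0,0,0]]}}

```text
time_s: 7.4
tcp_pos: [0.4699, 0.1507, 0.104]
tool_rot: [-2.145, -2.294, 0.0]
wrist_force: [0.2, -0.3, 0.1]
opening: 0.0074
grip_force: 0.0
```

Call:
{"fn": "jog_arm", "kwargs": {"commands": [[0,0,0,0,0,-8.5],[0,0,0,0,0,-8.5],[0,0,0,0,0,-8.5],[0,0,0,0,0,-8.5],[0,0,0,0,0,-8.5]]}}

```text
time_s: 7.9
tcp_pos: [0.4716, 0.1486, 0.1041]
tool_rot: [1.16, 2.919, -0.0]
wrist_force: [0.6, -0.1, -0.6]
opening: 0.0075
grip_force: 0.0
```

Call:
{"fn": "jog_arm", "kwargs": {"commands": [[0,0,0,0,0,-8.5],[0,0,0,0,0,-8.5],[0,0,0,0,0,-8.5],[0,0,0,0,0,-8.5],[0,0,0,0,0,-8.5]]}}

```text
time_s: 8.4
tcp_pos: [0.4716, 0.1486, 0.1041]
tool_rot: [-0.024, -3.141, 0.0]
wrist_force: [-0.5, 0.2, -0.0]
opening: 0.0078
grip_force: 0.0
```

Call:
{"fn": "jog_arm", "kwargs": {"commands": [[0,0,0,0,0,0],[0,0,0,0,0,0],[0,0,0,0,0,0],[0,0,0,0,0,0],[0,0,0,0,0,0]]}}

```text
time_s: 8.9
tcp_pos: [0.4716, 0.1491, 0.1043]
tool_rot: [-0.035, -3.141, 0.0]
wrist_force: [-0.5, 0.5, -0.1]
opening: 0.0074
grip_force: 0.0
```

```bash
python3 - <<'E'
from bench import *
from h import *
s=observe();rep(s,(93,82),40);print(s["joint_pos"].round(2) if hasattr(s["joint_pos"],"round") else s["joint_pos"])
E
```

```text
t 8.9 tcp plate [94.1 82.4] z 104.3 toolx yaw-plate 84.97 tilt [-0. -0. -1.] open 0.007391948512911431 F [-0.51  0.49 -0.11]
tool shift mm [-0.5 -1.  64.3]
[ 0.2  -0.06  1.92 -0.    1.28 -1.35]
```

Call:
{"fn": "jog_arm", "kwargs": {"commands": [[0,-1,20,0,0,0],[0,0,24,0,0,0],[0,0,14,0,0,0],[0,0,6,0,0,0],[0,0,0,0,0,0]]}}

```text
time_s: 9.4
tcp_pos: [0.4709, 0.148, 0.0395]
tool_rot: [-0.033, -3.14, 0.001]
wrist_force: [-0.5, -1.6, 0.2]
opening: 0.0075
grip_force: 0.0
```

Call:
{"fn": "jog_arm", "kwargs": {"commands": [[-3,0,0,0,0,0],[-4,0,0,0,0,0],[-3,0,0,0,0,0],[-2,0,0,0,0,0],[0,0,0,0,0,0]]}}

```text
time_s: 9.9
tcp_pos: [0.4841, 0.148, 0.0407]
tool_rot: [0.033, 3.141, 0.0]
wrist_force: [-0.1, 0.3, 0.2]
opening: 0.0077
grip_force: 0.0
```

```bash
python3 - <<'E'
from bench import *
from h import *
rep(observe(),(92,69.5),40)
b=snapshot("side");c2=cv2.resize(b["color"][270:390,190:310],(600,600),interpolation=3)
cv2.imwrite("pics/p6.png",c2)
E
```

```text
t 9.9 tcp plate [92.1 70. ] z 40.7 toolx yaw-plate 85.03 tilt [ 0.001  0.    -1.   ] open 0.007690722502974906 F [-0.08  0.3   0.18]
tool shift mm [-0.5 -0.   0.7]
```

View pics/p6.png

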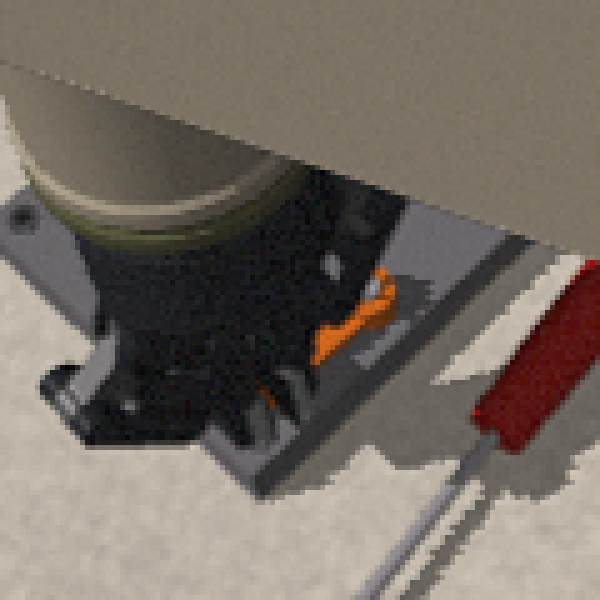

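The fingertips are just behind the orange post at crop (265,395), near contact and lined up with it, and clear of the screwdriver. Starting the arc about the pivot.

Call:
{"fn": "jog_arm", "kwargs": {"commands": [[-3,0.5,0,0,0,2.5],[-4.9,1.2,0,0,0,5],[-4.9,1.2,0,0,0,5],[-4.9,1.2,0,0,0,5],[-4.9,1.2,0,0,0,5]]}}

```text
time_s: 10.45
tcp_pos: [0.5067, 0.1497, 0.0403]
tool_rot: [-0.65, -3.073, -0.001]
wrist_force: [-0.0, 3.0, 0.4]
opening: 0.0078
grip_force: 1.0
```

Call:
{"fn": "jog_arm", "kwargs": {"commands": [[-4.9,1.2,0,0,0,5],[-4.9,1.2,0,0,0,5],[-4.9,1.2,0,0,0,5],[-4.9,1.2,0,0,0,5],[-4.9,1.2,0,0,0,5]]}}

```text
time_s: 10.95
tcp_pos: [0.5304, 0.141, 0.0404]
tool_rot: [1.3, 2.86, 0.001]
wrist_force: [0.3, 0.5, -0.2]
opening: 0.0075
grip_force: 0.6
```

```bash
cat >> h.py <<'E'
def arc(s):
    rep(s); q=toplate(s["tcp_pos"])-[35,58]
    R=Ro.from_rotvec(s["tool_rot"]).as_matrix(); th=np.pi/2-(np.arctan2(R[1,0],R[0,0])-TH)
    u=np.array([np.cos(th),-np.sin(th)]);v=np.array([np.sin(th),np.cos(th)])
    print("tool theta deg",np.degrees(th).round(1),"radial",(q@u).round(1),"lag",(q@v).round(1))
E
python3 - <<'E'
from bench import *
from h import *
arc(observe())
E
```

```text
t 10.95 tcp plate [82.1 24.3] z 40.4 toolx yaw-plate 37.34 tilt [ 0.  0. -1.] open 0.0074679012046907755 F [ 0.33  0.54 -0.17]
tool theta deg 52.7 radial 55.4 lag 17.0
```

Call:
{"fn": "jog_arm", "kwargs": {"commands": [[-4.9,1.3,0,0,0,5],[-4.9,1.3,0,0,0,5],[-4.9,1.3,0,0,0,5],[-4.9,1.3,0,0,0,5],[-4.9,1.3,0,0,0,5]]}}

```text
time_s: 11.45
tcp_pos: [0.5485, 0.1234, 0.0404]
tool_rot: [1.888, 2.511, 0.001]
wrist_force: [1.0, 1.6, 0.1]
opening: 0.0075
grip_force: 0.5
```

Call:
{"fn": "jog_arm", "kwargs": {"commands": [[-4.9,1.3,0,0,0,5],[-3,1,0,0,0,3],[-2,0.5,0,0,0,2],[-1,0,0,0,0,1],[0,0,0,0,0,0]]}}

```text
time_s: 11.95
tcp_pos: [0.5534, 0.1133, 0.0403]
tool_rot: [2.116, 2.322, 0.0]
wrist_force: [0.8, -0.1, 0.3]
opening: 0.0075
grip_force: 0.1
```

```bash
python3 - <<'E'
from bench import *
from h import *
arc(observe())
E
```

```text
t 11.95 tcp plate [52.9  3.1] z 40.3 toolx yaw-plate 1.54 tilt [ 0.  0. -1.] open 0.007539953966602581 F [ 0.81 -0.12  0.25]
tool theta deg 88.5 radial 55.4 lag 16.4
```

Near the stop. I'll push on gently until the force shows contact with it.

Call:
{"fn": "jog_arm", "kwargs": {"commands": [[-1,0,0,0,0,1.5],[-1,0,0,0,0,0],[-1,0,0,0,0,0],[0,0,0,0,0,0],[0,0,0,0,0,0]]}}

```text
time_s: 12.45
tcp_pos: [0.5535, 0.1115, 0.0404]
tool_rot: [-2.145, -2.294, -0.002]
wrist_force: [-0.6, 6.6, 0.6]
opening: 0.0076
grip_force: 3.3
```

Call:
{"fn": "jog_arm", "kwargs": {"commands": [[-0.5,0,0,0,0,0],[-0.5,0,0,0,0,0],[0,0,0,0,0,0],[0,0,0,0,0,0],[0,0,0,0,0,0]]}}

```text
time_s: 12.95
tcp_pos: [0.5536, 0.1112, 0.0404]
tool_rot: [-2.144, -2.294, -0.003]
wrist_force: [-0.3, 9.0, -0.1]
opening: 0.0077
grip_force: 4.8
```

```bash
python3 - <<'E'
from bench import *
from h import *
arc(observe())
E
```

```text
t 12.95 tcp plate [50.9  3.1] z 40.4 toolx yaw-plate 0.1 tilt [ 0.     0.003 -1.   ] open 0.007660326742080219 F [-0.27  8.99 -0.11]
tool theta deg 89.9 radial 54.9 lag 15.8
```

The force has risen to 9 N without further motion, so the retainer is on its stop. I'll back off and look.

Call:
{"fn": "jog_arm", "kwargs": {"commands": [[4,0,0,0,0,0],[10,0,0,0,0,0],[12,0,-25,0,0,0],[10,0,-45,0,0,0],[0,0,-45,0,0,0]]}}

```text
time_s: 13.45
tcp_pos: [0.5499, 0.1464, 0.1554]
tool_rot: [-2.144, -2.294, 0.004]
wrist_force: [1.7, 0.8, 0.9]
opening: 0.0075
grip_force: 0.0
```

Call:
{"fn": "jog_arm", "kwargs": {"commands": [[40,0,-20,0,0,0],[40,0,0,0,0,0],[20,0,0,0,0,0],[0,0,0,0,0,0],[0,0,0,0,0,0]]}}

```text
time_s: 13.95
tcp_pos: [0.5442, 0.2451, 0.1749]
tool_rot: [2.145, 2.295, -0.002]
wrist_force: [-0.3, -0.5, -0.7]
opening: 0.0075
grip_force: 0.0
```

```bash
python3 - <<'E'
from bench import *
from h import *
rep(observe())
b=snapshot("side");t=snapshot("top")
o=np.hstack([cv2.resize(b["color"][230:380,180:340],(400,375),interpolation=3),cv2.resize(t["color"][190:310,160:288],(400,375),interpolation=3)])
cv2.imwrite("pics/p7.png",o)
E
```

```text
t 13.95 tcp plate [185.1   3.6] z 174.9 toolx yaw-plate 0.12 tilt [-0.001 -0.001 -1.   ] open 0.0074630428325800965 F [-0.34 -0.5  -0.7 ]
```

View pics/p7.png

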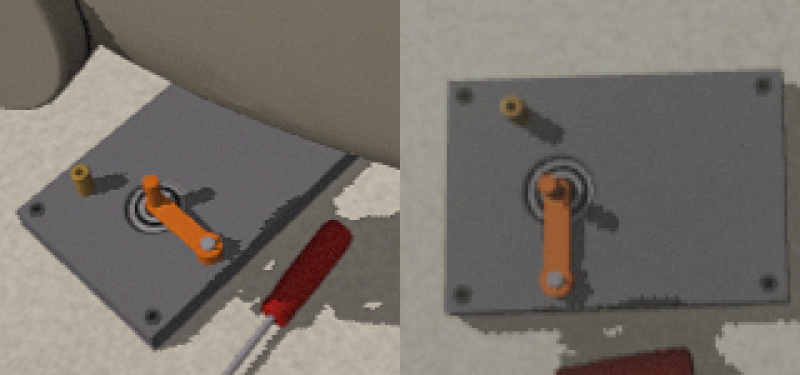

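Both views show the retainer's post over the seated bearing, at about (152,190) in the side view and (553,185) in the top view. The arm lies along the plate's -y, the spacer and screwdriver are undisturbed, and the robot is clear.

```bash
python3 -c "
from bench import *
print(job_done())"
```

```text
the job is handed in; nothing more can be done
None
```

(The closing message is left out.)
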